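# Nest graded catch cups on a spring-balanced arm

## Task

Put the three steel catch cups away on the spring-balanced arm: stand the largest in the arm's round cradle, then the medium cup inside the large one, then the small cup inside the medium one, each fully down and upright. The arm sinks under every cup, so lower each one gently with the arm until the arm has taken its weight and settled before you let go; the arm must never drop, jerk or spring back. Leave the other parts on the table where they are.

Things in the scene. Friction and masses are not known exactly. Their poses are not given: they have to be found in the camera images.
- large_mid (a point): plain steel catch cup, a straight open cylinder, 68 mm outer diameter, 60 mm tall, wall 3 mm, floor 4 mm thick, about 400 g (varies by a fifth). This point is its centre, half-way up; z points to its open mouth. It starts upright on the table, in any of three places
- medium_mid (a point): plain steel catch cup, a straight open cylinder, 52 mm outer diameter, 92 mm tall, wall 3 mm, floor 4 mm thick, about 360 g (varies by a fifth). This point is its centre, half-way up; z points to its open mouth. It starts upright on the table, in any of three places
- small_mid (a point): plain steel catch cup, a straight open cylinder, 36 mm outer diameter, 122 mm tall, wall 3 mm, floor 4 mm thick, about 300 g (varies by a fifth). This point is its centre, half-way up; z points to its open mouth. It starts upright on the table, in any of three places
- cradle (a point): centre of the floor of the round aluminium cradle at the free end of the balanced arm: an open dish, 78 mm inner, 86 mm outer diameter, its rim 11 mm above this point. z up; the linkage keeps it level. The arm runs 268 mm along this frame's +y to its grey stand (130 mm tall); its links lie below the cradle. Empty, the floor is about 140 mm above the table
- balance (a joint): arm angle in rad: 0 empty at its upper stop, grows as it sinks (radius 270 mm; lower stop 0.34). Springy, about 180 N/m at the cradle, lightly damped; starts to sink at 0.4 N. Each cup sinks it about 13 to 26 mm, by its unknown weight. A cup let go before the arm bears most of its weight makes it drop with a jerk (0.3 rad/s is a jerk); one pushed too far down makes it spring back
- check_valve: bystander: grey PVC check valve, 98 mm long along its x, 62 mm high, origin under its centre
- relief_valve: bystander: brass pressure relief valve, 82 mm high, 44 mm across, origin under its centre
- solenoid: bystander: green valve solenoid, 84 mm long along its x, 78 mm high, origin under its centre
Mind the look-alikes: they are no part of the job. What is shaped like the part that bears small_mid but pink is not meant.

How it is judged:
By the outcome, as a careful person would: the job done as asked, in the order asked, and still so for the second after the job is handed in, with the robot touching nothing.
It also fails if it takes over 72 s, if anything falls off the work surface, if the arm or the gripper's body presses on something with over 40 N, if the wrist force passes 120 N, or if a joint passes its speed limit or range.

## Robot

A 6-joint arm with a two-finger parallel gripper is mounted at the origin on the work surface. World frame = base frame: x ahead of the robot, y to its left, z up, the work surface at z = 0. Lengths are in mm, angles in degrees, forces in N, time in s.
With the tool pointing down it reaches from about 325 to 925 mm from the base axis. Payload 3.1 kg.
Tool frame: the origin (TCP) lies at the very end of the fingers, on their centre line; the grasp point (between the pads) lies grasp_offset behind it (grasp_offset is the distance from the TCP to the grasp point, in mm); z points along the fingers, x is the direction in which the jaws open and shut, and the axes are right-handed (so a half turn about z gives the same grasp; the last joint's range is limited). The gripper opens to 85 mm and grips with 20 to 120 N. Pads are 22 mm wide; open, the fingers measure 114 mm over their backs; the gripper's body (76 mm by 85 mm) begins 54 mm behind the grasp point. The pads swing forward as they close: fully open they stand 13 mm farther back than shut.
Start: joints at [-83.549, 12.427, 92.441, -0, 75.132, -6.429], TCP at [139.34, -609.281, 231.3] pointing down, gripper open.
Joint ranges: [-157.48, 157.48], [-44.54, 120.13], [17.64, 146.25], [-64.5, 244.5], [7.68, 150.69], [-147.95, 147.95]. Speed limits (degrees/s): [159.86, 159.86, 180, 180, 180, 180].

## Interface

Orientations are given as [roll, pitch, yaw] about the fixed x, y, z axes, in that order (R = Rz(yaw) Ry(pitch) Rx(roll)).
In Python, from station import * gives the robot as it stands. Calls block until the motion is done:
- goto(position, orientation): joint-space move of the TCP to a pose.
- move_l(position, attitude=None, speed=150): straight line of the TCP; attitude=None keeps the orientation; speed is the mean speed in mm/s.
- move_j(angles): joint-space move.
- grip(opening, squeeze=None): finger opening in mm; squeeze is the grip in N (None keeps the last); returns when the fingers have stopped.
- wait(seconds).
- solve_ik(position, orientation): joint angles nearest the present ones, or None.
- get_obs(): the state.
- get_image(name): name is "scene" or "side" or "wrist"; returns the picture (400x640x3 uint8, red, green, blue); there is no depth.
- get_calibration(name): a dict with "fx", "fy", "cx", "cy" (pixels), "D" ([k1, k2, p1, p2, k3] as OpenCV has them; the pictures are not rectified), "R" (3x3) and "t" (3): a world point X has camera coordinates R X + t; the wrist camera has in their place "mount" (4x4, takes a point from camera to tool coordinates, whose origin is the TCP and whose axes are the tool frame's). Camera axes: x right, y down, z forward; pixel columns grow to the right and rows downward; lengths in mm; the calibration is good to about 2 mm. A picture is of the moment at which its call begins: read the wrist's pose just before it. get_calibration takes no time and is no camera call.
A pose or a line that the arm cannot do raises Unreachable and nothing moves.
- sign_off(): hands the job in, once; it reports no verdict.
Trained networks look in the newest picture that a camera, given by its name, has taken for a name from the list of things; names that differ only in an ending like _2 or _b are one class to them, and where a whole thing is asked for, a point or a joint stands for the part that bears it (a point fixed in the world has none). Each returns a list of dicts, best first, with "score" (0 to 1); they miss things now and then, are a little off and sometimes report something else, mostly with a low value. They report only what shows in the picture. A call takes as long as a camera call. They do not tell look-alikes from the thing itself.
- spot_in(name, camera): "extent" ([centre column, centre row, width, height] in pixels, round what is visible of it).
- regions_of(name, camera): "region" (400x640 bool, what is visible of it) and "extent" ([centre column, centre row, width, height] in pixels, round what is visible of it).
The state is a dict: "t": time; "joint_pos": joint angles; "qvel": joint speeds; "effort": joint torques, N m; "tcp_pos": TCP position; "ee_rot": TCP orientation; "wrist_force": force on the tool from outside, world axes, zero at the start; "moment": the same for the moment, N m; "grip_width": finger opening in mm.
Only numpy, scipy, OpenCV 4.12 (cv2) and the standard library are available. Lean on these libraries where they do the work, as an engineer would, in place of code of your own. Each camera call takes 0.05 s, during which the arm holds its last target.

## Working session

There is one attempt and no reset: what is moved stays moved. The work goes in short steps, each a Python script; the robot and the scene stay as the last script left them, time stands still between calls to the robot, and variables do not carry over. Pictures are saved under pics/ and viewed, and the job is handed in when it is done.

```bash
ls; mkdir -p pics; python3 - <<'E'
from station import *
import cv2, numpy as np
o=get_obs(); print({k:np.round(v,3) if not isinstance(v,dict) else v for k,v in o.items()})
for n in ("scene","side","wrist"):
    im=get_image(n); cv2.imwrite(f"pics/{n}0.png",im[...,::-1])
    c=get_calibration(n); print(n,{k:np.round(v,3).tolist() for k,v in c.items()})
    for nm in ("large_mid","medium_mid","small_mid","cradle","check_valve","relief_valve","solenoid"):
        print(nm,[(np.round(d["extent"]).tolist(),round(d["score"],2)) for d in spot_in(nm,n)][:4])
E
```

```text
pics
{'t': np.float64(0.0), 'joint_pos': array([-83.546,  12.475,  92.53 ,   0.   ,  75.131,  -6.429]), 'qvel': array([-0.019, -0.045, -0.016,  0.093,  0.002,  0.076]), 'effort': array([-1.0000e-03, -3.9685e+01, -3.0385e+01, -0.0000e+00,  1.0000e-02,
        0.0000e+00]), 'tcp_pos': array([ 139.277, -608.448,  229.974]), 'ee_rot': array([-1.79985e+02,  1.35000e-01, -7.71170e+01]), 'wrist_force': array([-1.306,  0.409, -0.336]), 'moment': array([ 0.04 , -0.005,  0.01 ]), 'grip_width': np.float64(85.405)}
scene {'fx': 514.809, 'fy': 514.809, 'cx': 321.295, 'cy': 196.48, 'D': [-0.132, 0.0, 0.0, 0.0, 0.0], 'R': [[0.205, 0.979, 0.009], [0.536, -0.105, -0.838], [-0.819, 0.177, -0.546]], 't': [-133.259, -149.518, 1792.996]}
large_mid [([261.0, 264.0, 27.0, 34.0], 0.84)]
medium_mid [([209.0, 233.0, 26.0, 40.0], 0.58)]
small_mid [([253.0, 203.0, 13.0, 44.0], 0.61), ([262.0, 218.0, 16.0, 42.0], 0.59)]
cradle [([366.0, 211.0, 39.0, 38.0], 0.62)]
check_valve [([324.0, 266.0, 40.0, 43.0], 0.91)]
relief_valve [([161.0, 271.0, 19.0, 30.0], 0.84)]
solenoid [([220.0, 203.0, 21.0, 30.0], 0.67)]
side {
[... 299 characters left out ...]
.0, 203.0, 13.0, 40.0], 0.26)]
medium_mid [([410.0, 176.0, 18.0, 36.0], 0.76)]
small_mid [([406.0, 215.0, 18.0, 41.0], 0.58), ([380.0, 204.0, 19.0, 38.0], 0.57)]
cradle [([281.0, 206.0, 34.0, 36.0], 0.55), ([351.0, 181.0, 23.0, 34.0], 0.39)]
check_valve [([301.0, 195.0, 38.0, 28.0], 0.95)]
relief_valve [([406.0, 148.0, 16.0, 26.0], 0.73)]
solenoid [([303.0, 195.0, 36.0, 30.0], 0.43)]
wrist {'fx': 354.367, 'fy': 354.367, 'cx': 321.879, 'cy': 199.549, 'D': [-0.078, 0.0, 0.0, 0.0, 0.0], 'mount': [[1.0, 0.0, -0.0, -0.29], [0.0, 0.948, 0.319, -82.47], [0.0, -0.319, 0.948, -142.637], [0.0, 0.0, 0.0, 1.0]]}
large_mid []
medium_mid []
small_mid []
cradle []
check_valve []
relief_valve []
solenoid []
```

```bash
python3 - <<'E'
import cv2
a=cv2.imread("pics/scene0.png"); b=cv2.imread("pics/side0.png")
cv2.imwrite("pics/scene0c.png",cv2.resize(a[160:310,130:420],None,fx=2.75,fy=2.75,interpolation=cv2.INTER_CUBIC))
cv2.imwrite("pics/side0c.png",cv2.resize(b[110:260,230:490],None,fx=3,fy=3,interpolation=cv2.INTER_CUBIC))
E
```

```text
(no output)
```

View pics/scene0.png

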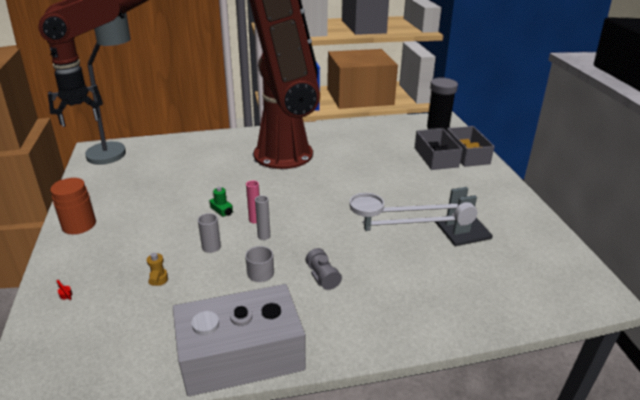

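View pics/side0.png

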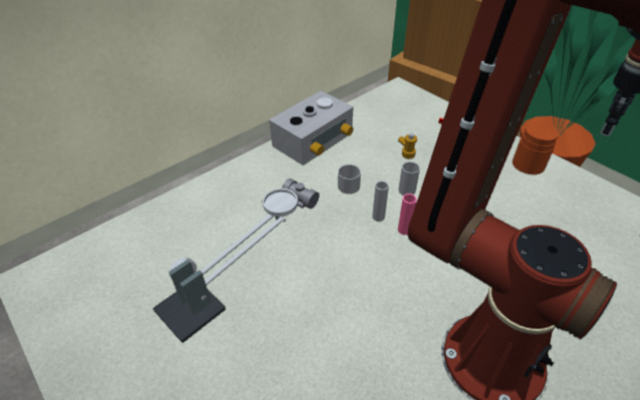

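```bash
sleep 1
```

```text
(no output)
```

View pics/scene0c.png

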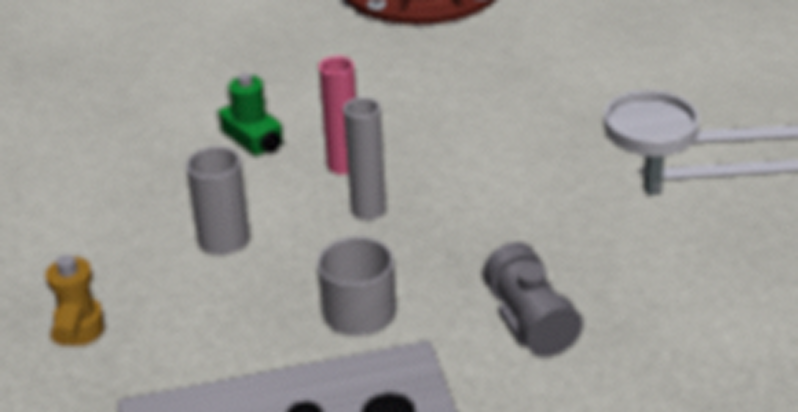

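View pics/side0c.png

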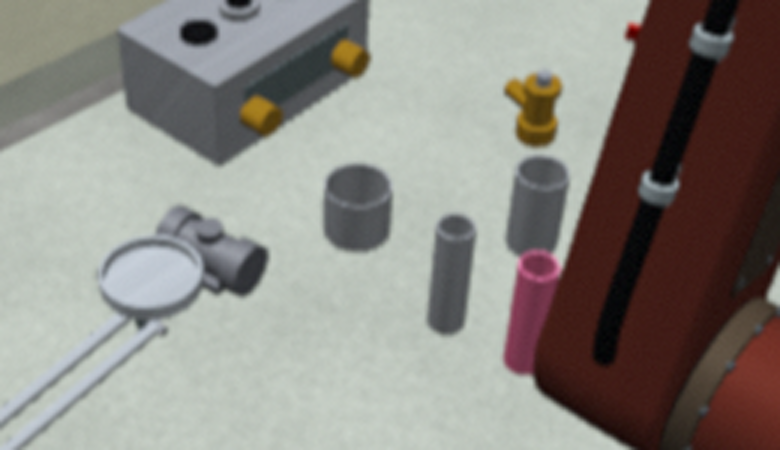

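The scene image holds two possible small cups: grey at (262,218) and a pink look-alike at (253,203). In the side image these are grey (380,204) and pink (406,215). The crops show that the steel-grey one is the cup. Large is at scene (260,264), medium at (209,233), and the cradle at (366,206). The check valve is also grey, but its shape is different.

```bash
cat > h.py <<'E'
from station import *
import cv2, numpy as np
from scipy.optimize import least_squares
from scipy.spatial.transform import Rotation as Ro
th=np.linspace(0,2*np.pi,60,endpoint=False)
def cam(n,obs=None):
    c=get_calibration(n); K=np.array([[c["fx"],0,c["cx"]],[0,c["fy"],c["cy"]],[0,0,1]]);D=np.array(c["D"],float)
    if n!="wrist": return K,D,np.array(c["R"]),np.array(c["t"],float)
    T=np.eye(4);T[:3,:3]=Ro.from_euler("xyz",obs["ee_rot"],degrees=True).as_matrix();T[:3,3]=obs["tcp_pos"]
    M=np.linalg.inv(T@np.array(c["mount"])); return K,D,M[:3,:3],M[:3,3]
def proj(P,C):
    K,D,R,t=C
    return cv2.projectPoints(np.asarray(P,float).reshape(-1,3),cv2.Rodrigues(R)[0],t,K,D)[0][:,0]
def cyl(p,z0,h,r):
    ring=np.c_[r*np.cos(th),r*np.sin(th)]+p[:2]
    return np.r_[np.c_[ring,np.full(60,z0)],np.c_[ring,np.full(60,z0+h)]]
def box(P,C):
    q=proj(P,C); lo,hi=q.min(0),q.max(0); return np.r_[lo,hi]
def ext(e): return np.array([e[0]-e[2]/2,e[1]-e[3]/2,e[0]+e[2]/2,e[1]+e[3]/2])
DIM=dict(large=(60,34),medium=(92,26),small=(122,18))
E
python3 - <<'E'
from h import *
import os
ims={n:get_image(n) for n in("scene","side")}
out={}
for nm in ("large","medium","small","cradle","check_valve","relief_valve","solenoid"):
    for n in ims:
        L=regions_of(nm+"_mid" if nm in DIM else nm,n)
        for i,d in enumerate(L[:3]):
            col=ims[n][d["region"]].mean(0).round()
            print(nm,n,i,round(d["score"],2),np.round(d["extent"],1),col,d["region"].sum())
            out[f"{nm}_{n}_{i}"]=d["region"]
np.savez_compressed("reg.npz",**out)
print(get_obs()["t"])
E
```

```text
large side 0 0.67 [351.1 180.2  23.8  35.2] [ 96.  99. 101.] 642
medium scene 0 0.72 [210.4 230.8  28.5  40.3] [108. 105. 109.] 751
small scene 0 0.93 [261.8 217.5  19.7  45.6] [108. 101. 106.] 615
small side 0 0.79 [407.4 214.9  18.9  41.9] [123.  63.  82.] 523
small side 1 0.73 [381.1 202.3  16.4  43.2] [ 97. 100. 101.] 549
small side 2 0.36 [349.1 180.3  27.8  28.3] [92. 95. 97.] 612
cradle scene 0 0.57 [365.3 211.1  41.   35.4] [143. 143. 149.] 847
cradle side 0 0.64 [280.2 207.7  35.9  30.8] [164. 171. 179.] 855
check_valve side 0 0.61 [300.8 194.1  38.8  31.1] [104. 107. 113.] 565
check_valve side 1 0.17 [350.  179.2  24.4  36.4] [92. 96. 98.] 616
relief_valve scene 0 0.8 [159.9 269.1  17.5  31.1] [122.  94.  48.] 534
relief_valve side 0 0.62 [408.4 147.8  19.   24.4] [121. 100.  50.] 360
solenoid scene 0 0.87 [220.1 202.4  22.1  29.9] [39. 90. 52.] 507
2.0
```

```bash
python3 - <<'E'
from h import *
CS={n:cam(n) for n in("scene","side")}
def e(cx,cy,w,h): return ext([cx,cy,w,h])
# boxes: mean of detections and my reading of the crops
B=dict(large={"scene":np.array([(318/2.75+130),239/2.75+160,396/2.75+130,333/2.75+160]),"side":np.array([323/3+230,165/3+110,392/3+230,250/3+110])},
medium={"scene":np.array([188/2.75+130,149/2.75+160,249/2.75+130,253/2.75+160]),"side":np.array([506/3+230,157/3+110,568/3+230,256/3+110])},
small={"scene":np.array([344/2.75+130,98/2.75+160,386/2.75+130,219/2.75+160]),"side":np.array([428/3+230,214/3+110,475/3+230,333/3+110])})
for nm,(h,r) in DIM.items():
    f=lambda p:np.concatenate([box(cyl(p,0,h,r),CS[n])-B[nm][n] for n in CS])
    s=least_squares(f,[600,0],loss="soft_l1"); print(nm,s.x.round(1),s.fun.round(1))
    for n in CS:
        s1=least_squares(lambda p:box(cyl(p,0,h,r),CS[n])-B[nm][n],[600,0]); print("  ",n,s1.x.round(1),s1.fun.round(1))
# pink
P={"scene":np.array([319/2.75+130,57/2.75+160,357/2.75+130,174/2.75+160]),"side":np.array([505/3+230,251/3+110,560/3+230,373/3+110])}
f=lambda p:np.concatenate([box(cyl(p,0,122,18),CS[n])-P[n] for n in CS]); s=least_squares(f,[600,0],loss="soft_l1");print("pink",s.x.round(1),s.fun.round(1))
C={"scene":np.array([603/2.75+130,93/2.75+160,699/2.75+130,152/2.75+160]),"side":np.array([98/3+230,236/3+110,204/3+230,318/3+110])}
f=lambda p:np.concatenate([box(cyl(p,p[2]-2,13,43),CS[n])-C[n] for n in CS]); s=least_squares(f,[600,0,140]);print("cradle",s.x.round(1),s.fun.round(1))
# bystanders ground contact rough: single points centre mid-height
def tri(px):
    A=[];
    f=lambda X:np.concatenate([proj(X,CS[n])[0]-px[n] for n in CS]); s=least_squares(f,[600,0,50]); return s.x.round(0),s.fun.round(1)
print("relief",tri({"scene":(159.9,269),"side":(408,148)}))
print("stand",tri({"scene":(466,213),"side":(190,285)}))
print("check",tri({"scene":(324,268),"side":(301,194)}))
def ground(n,px,z):
    K,D,R,t=CS[n];u=cv2.undistortPoints(np.array([[px]],float),K,D)[0,0];d=R.T@np.r_[u,1];o=-R.T@t;return (o+d*(z-o[2])/d[2]).round(0)
print("solenoid",ground("scene",(222,203),35),"box",ground("scene",(213,320),100))
print("box nearest corner base/top front", ground("side",(300,162),0))
E
```

```text
large [ 604.2 -143.9] [-0.3 -1.6  0.5  1.  -0.2 -1.4  0.3  0.6]
   scene [ 605.2 -144.3] [-0.4 -1.4  0.5  1.2]
   side [ 603.3 -142.7] [-0.3 -1.   0.2  0.9]
medium [ 476.1 -261.1] [-0.9 -1.7  0.9  0.8 -0.7 -1.6  0.6  0.9]
   scene [ 477.6 -261.2] [-0.9 -1.3  0.9  1.1]
   side [ 475.2 -260.3] [-0.6 -1.3  0.6  1.2]
small [ 455.9 -118.5] [-0.4 -1.   0.4  0.3 -0.7 -1.1  0.5  0.5]
   scene [ 457.3 -118.6] [-0.4 -0.7  0.4  0.6]
   side [ 455.  -117.9] [-0.6 -0.8  0.6  0.8]
pink [ 375.1 -136.6] [-0.9 -1.1  1.1  0.1 -0.6 -0.9  0.4  0.3]
cradle [563.8 131.8 138.3] [ 0.  -1.1  0.1  1.1  0.1 -0.4  0.   0.4]
relief (array([ 584., -386.,   33.]), array([ 0.3,  0.2,  0.4, -0.3]))
stand (array([551., 412.,  70.]), array([-2.7,  0. , -2.2,  0.2]))
check (array([649.,   6.,  29.]), array([-0.4, -0.1, -0.5,  0.2]))
solenoid [ 325. -223.   35.] box [ 840. -260.  100.]
box nearest corner base/top front [ 792. -106.    0.]
```

```bash
python3 - <<'E'
from h import *
import station
print([x for x in dir(station) if not x.startswith("__")], getattr(station,"grasp_offset",None))
goto([604,-144,170],[180,0,0])
wait(0.2)
o=get_obs(); im=get_image("wrist"); cv2.imwrite("pics/w1.png",im[...,::-1])
print(o["t"],o["tcp_pos"],o["ee_rot"],o["joint_pos"],o["wrist_force"])
C=cam("wrist",o)
for d in regions_of("large_mid","wrist")[:2]:print(d["score"],d["extent"])
top=np.r_[cyl([604.2,-143.9],60,0,34)[:60]]
v=im[...,::-1].copy()
for q in proj(top,C): cv2.circle(v,tuple(int(a) for a in q),1,(0,0,255),-1)
cv2.imwrite("pics/w1b.png",v)
E
```

```text
['Unreachable', 'get_calibration', 'get_image', 'get_obs', 'goto', 'grasp_offset', 'grip', 'move_j', 'move_l', 'regions_of', 'sign_off', 'solve_ik', 'spot_in', 'wait'] 18.700000000000003
4.55 [ 603.89922108 -144.76281536  170.0904763 ] [ 1.79994019e+02 -7.55837650e-03 -6.72690137e-02] [-1.99508425e+01  1.51791957e+01  9.59667234e+01 -3.27489716e-03
  6.88449388e+01 -1.98823914e+01] [-0.1749188  -0.00087429  0.18559223]
0.77 [321.5, 188.8, 90.0, 95.4]
```

View pics/w1b.png

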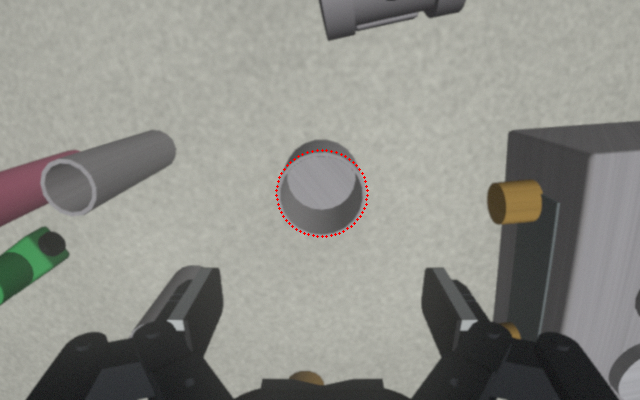

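The overlay lands on the large cup's rim at (321,192) to within about 1 mm, so I'll grasp it.

```bash
cat >> h.py <<'E'
def F(n=10,dt=0.02):
    a=[]
    for _ in range(n):
        wait(dt); a.append(get_obs()["wrist_force"])
    a=np.array(a); return a.mean(0),a.std(0)
E
python3 - <<'E'
from h import *
print("base",F())
move_l([604.2,-143.9,20],speed=120); 
print("low",F(5))
print(grip(60,50), get_obs()["grip_width"],get_obs()["tcp_pos"])
print("gripped",F(5))
move_l([604.2,-143.9,170],speed=120); 
print("lift",F(15)); o=get_obs();print(o["t"],o["grip_width"],o["joint_pos"])
im=get_image("wrist"); cv2.imwrite("pics/w2.png",im[...,::-1])
im=get_image("side"); cv2.imwrite("pics/s2.png",im[...,::-1])
E
```

```text
base (array([ 0.11868653, -0.10279861, -0.02300594]), array([0.51032555, 0.58736667, 0.4482808 ]))
low (array([0.08011108, 0.41194893, 0.30629519]), array([0.45986974, 0.27941081, 0.2669605 ]))
False 65.82074959450806 [ 604.85199008 -144.17835069   21.12355151]
gripped (array([-0.26130347,  0.20669458,  5.40964255]), array([0.37087382, 0.24096513, 0.59957125]))
lift (array([-0.0173219 , -0.01950291, -3.55577153]), array([0.34842431, 0.49641688, 0.41729776]))
8.35 65.98319872838076 [-1.98684241e+01  1.52445812e+01  9.59780744e+01  2.51708426e-03
  6.88462164e+01 -1.98684591e+01]
```

View pics/w2.png

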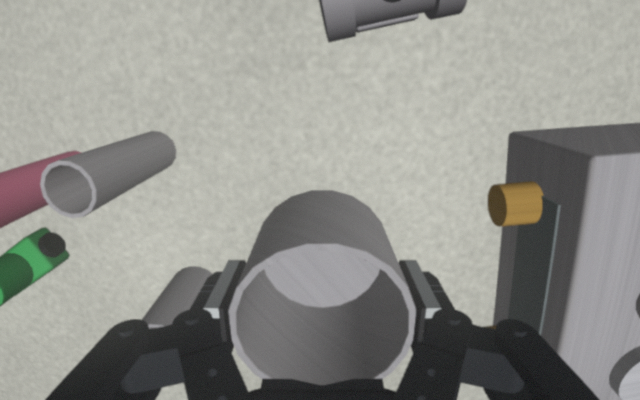

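View pics/s2.png

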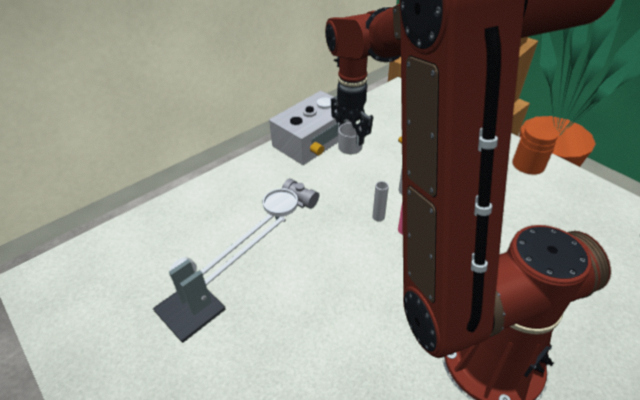

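The large cup is held and weighs about 3.56 N. Next I'll go above the cradle and check where it is.

```bash
python3 - <<'E'
from h import *
move_l([604.2,-143.9,265],speed=200)
goto([563.8,131.8,265],[180,0,0]); wait(0.15)
o=get_obs(); im=get_image("wrist"); im2=get_image("scene"); cv2.imwrite("pics/w3.png",im[...,::-1]);cv2.imwrite("pics/sc3.png",im2[...,::-1])
print(o["t"],o["tcp_pos"],o["grip_width"],F(10)[0]); np.savez("o3.npz",**{k:o[k] for k in("tcp_pos","ee_rot")})
C=cam("wrist",o); v=im[...,::-1].copy()
for r,z,c in((43,149.3,(0,0,255)),(39,149.3,(0,255,255)),(39,138.3,(0,255,0))):
    for q in proj(cyl([563.8,131.8],z,0,r)[:60],C): cv2.circle(v,tuple(int(a) for a in q),1,c,-1)
cv2.imwrite("pics/w3b.png",v)
E
```

```text
10.3 [564.3379177  130.25792121 264.83139265] 65.93506601246872 [ 0.12880467 -0.15438483 -3.38375112]
```

View pics/w3b.png

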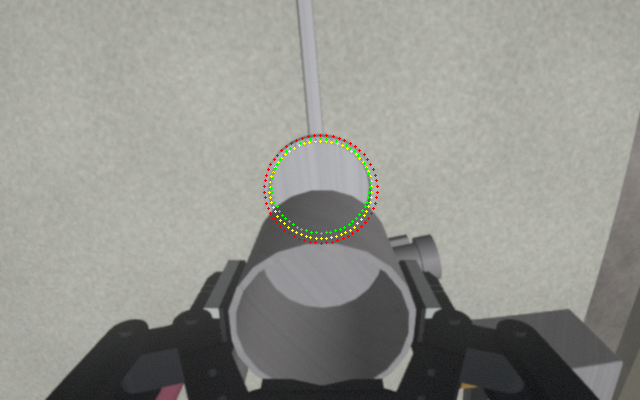

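View pics/w3.png

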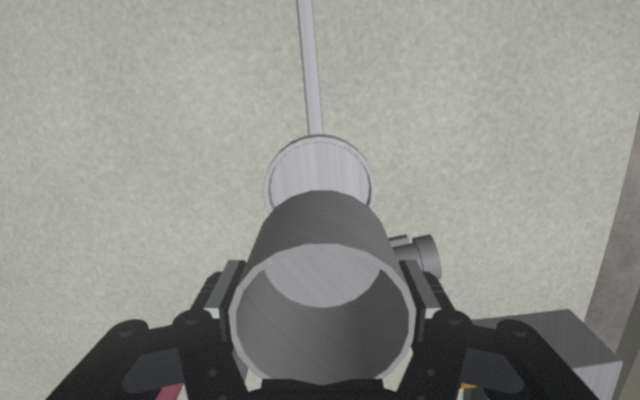

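```bash
cat >> h.py <<'E'
def lower(x,y,z0,z1,step,n=10,spd=20,stop=-0.1):
    """step down until the wrist carries nothing any more"""
    R=[];z=z0
    while True:
        move_l([x,y,z],speed=spd); f,s=F(n); R.append((z,f[2])); print(round(z,1),f.round(2),round(get_obs()["t"],2))
        if f[2]>stop or z-step<z1: return R
        z-=step
E
python3 - <<'E'
from h import *
x,y=563.6,131.2
move_l([x,y,166],speed=110)
R=lower(x,y,162,140,4,n=6,stop=-0.5)
im=get_image("side"); cv2.imwrite("pics/s4.png",im[...,::-1]); im=get_image("scene"); cv2.imwrite("pics/sc4.png",im[...,::-1])
E
```

```text
162 [-0.35  0.16 -3.34] 12.07
158 [-0.35  0.05 -2.2 ] 12.52
154 [ 0.   -0.42 -1.7 ] 12.97
150 [ 0.37 -0.78 -0.87] 13.42
146 [ 0.34 -2.01 -0.28] 13.87
```

```bash
python3 - <<'E'
from h import *
move_l([563.6,129.7,145],speed=20); print(F(12))
move_l([563.6,129.7,144],speed=20); print(F(12))
for n in("side","scene","wrist"):
    im=get_image(n); cv2.imwrite(f"pics/{n}5.png",im[...,::-1])
print(get_obs()["t"])
a=cv2.imread("pics/scene5.png")[130:260,300:500];b=cv2.imread("pics/side5.png")[130:260,220:420]
cv2.imwrite("pics/c5.png",cv2.resize(np.hstack([a,b]),None,fx=2,fy=2,interpolation=cv2.INTER_CUBIC))
E
```

```text
(array([ 0.62377887,  1.76212402, -0.32421098]), array([0.49494667, 0.25282989, 0.38091064]))
(array([0.36305854, 2.03911202, 0.28983025]), array([0.39096954, 0.41624958, 0.55345695]))
15.0167
```

View pics/c5.png

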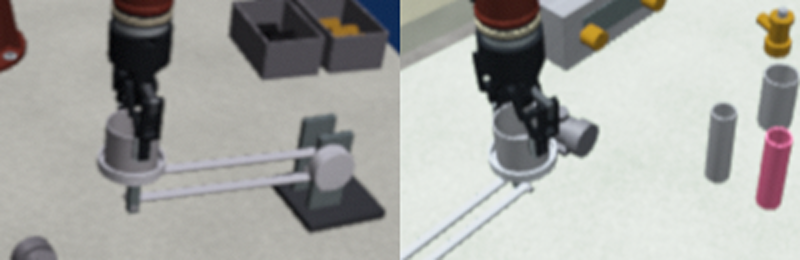

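View pics/wrist5.png

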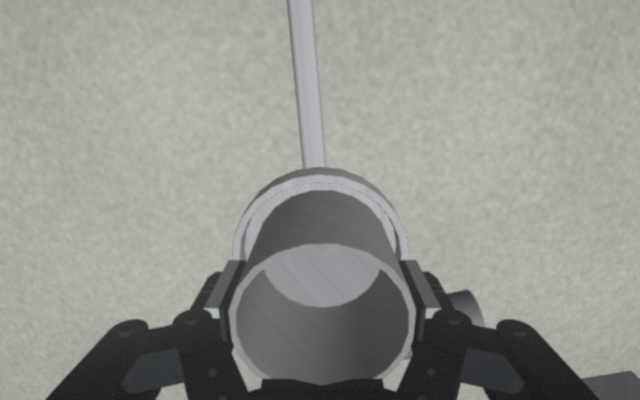

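The cup is seated and centred in the cradle ring, and the residual force is about 0. Now I'll release it.

```bash
python3 - <<'E'
from h import *
move_l([563.6,130.6,144.6],speed=20); print(F(12))
print(grip(70,20),get_obs()["grip_width"],F(5))
grip(85); print(get_obs()["grip_width"],F(5))
move_l([563.6,130.6,235],speed=120)
o=get_obs(); im=get_image("wrist"); cv2.imwrite("pics/w6.png",im[...,::-1])
np.savez("o6.npz",**{k:o[k] for k in("tcp_pos","ee_rot")})
print(o["t"],o["tcp_pos"])
im=get_image("side"); cv2.imwrite("pics/s6.png",im[...,::-1])
C=cam("wrist",o); v=cv2.imread("pics/w6.png")
zf=144.6-20.5
for r,z,c in((34,zf+60,(0,0,255)),(43,zf+11,(0,255,255))):
    for q in proj(cyl([563.6,130.6],z,0,r)[:60],C): cv2.circle(v,tuple(int(a) for a in q),1,c,-1)
cv2.imwrite("pics/w6b.png",v)
E
```

```text
(array([ 0.12245029, -1.47682192,  0.27521423]), array([0.47214766, 0.50722636, 0.54323531]))
False 69.96105866623634 (array([-0.15649936, -0.1447897 , -0.0084794 ]), array([0.33691493, 0.38040747, 0.48711296]))
85.01954298754087 (array([0.27149198, 0.37243352, 0.06400834]), array([0.44544189, 0.49047053, 0.55651725]))
17.05 [562.90455572 130.52916759 234.00600677]
```

View pics/w6b.png

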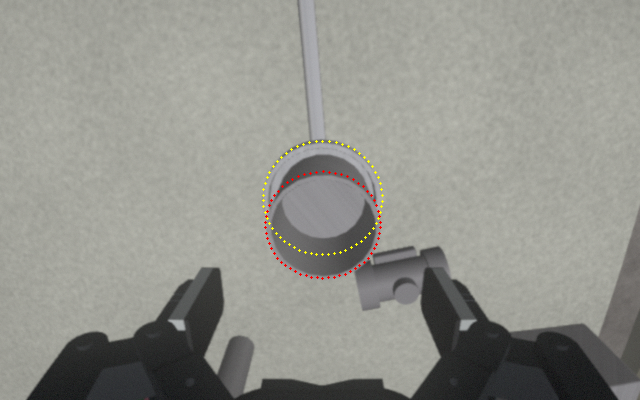

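View pics/w6.png

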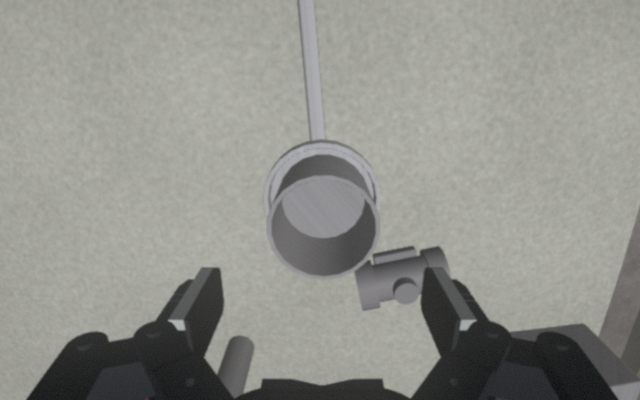

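```bash
python3 - <<'E'
import cv2
a=cv2.imread("pics/w6.png")[130:290,250:400]
cv2.imwrite("pics/w6c.png",cv2.resize(a,None,fx=3.7,fy=3.7,interpolation=cv2.INTER_CUBIC))
s=cv2.imread("pics/s6.png")[130:260,220:420]
cv2.imwrite("pics/s6c.png",cv2.resize(s,None,fx=4,fy=4,interpolation=cv2.INTER_CUBIC))
E
```

```text
(no output)
```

View pics/w6c.png

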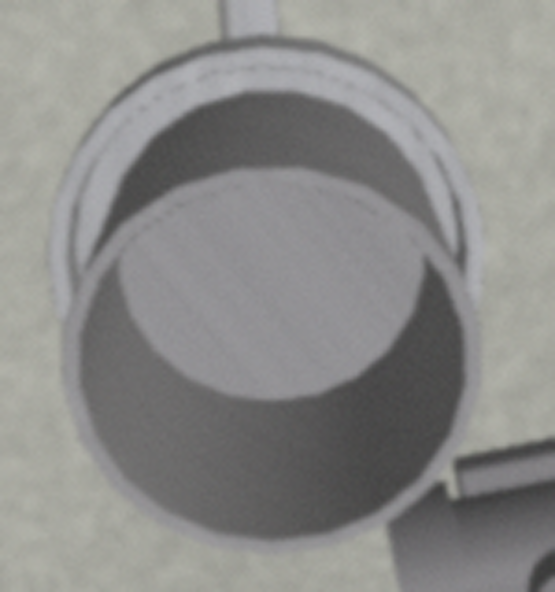

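View pics/s6c.png

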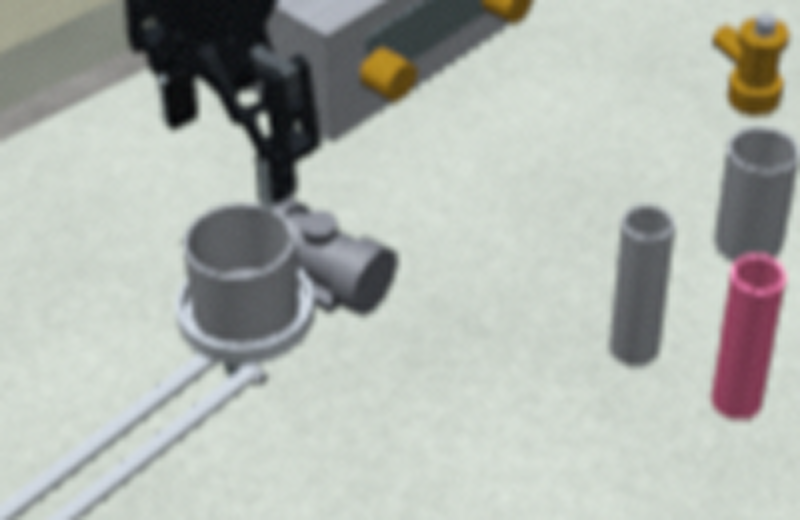

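```bash
python3 - <<'E'
from h import *
o=dict(np.load("o6.npz")); o["tcp_pos"]=np.array([563.6,130.6,235]);o["ee_rot"]=[180,0,0]
C=cam("wrist",o); t=np.array([266.8,175,379.7,278.6])
s=least_squares(lambda p:box(cyl(p,p[2],0,34),C)-t,[563,131,180]);print(s.x.round(1),s.fun.round(1))
goto([476.1,-261.1,197],[180,0,0]); wait(0.15)
o=get_obs(); im=get_image("wrist"); cv2.imwrite("pics/w7.png",im[...,::-1]);v=im[...,::-1].copy()
print(o["t"],o["tcp_pos"],o["joint_pos"].round(0),F(6)[0])
o["tcp_pos"]=np.array([476.1,-261.1,197]);o["ee_rot"]=[180,0,0]
C=cam("wrist",o)
for q in proj(cyl([476.1,-261.1],92,0,26)[:60],C): cv2.circle(v,tuple(int(a) for a in q),1,(0,0,255),-1)
for q in proj(cyl([455.9,-118.5],122,0,18)[:60],C): cv2.circle(v,tuple(int(a) for a in q),1,(0,0,255),-1)
cv2.imwrite("pics/w7b.png",v)
E
```

```text
[564.6 127.9 181.2] [ 0.1 -0.1 -0.1  0.2]
18.7917 [ 476.74746417 -260.16043934  197.14693437] [-36.   4. 105.   0.  70. -36.] [-0.140952    0.18177883 -0.1471891 ]
```

View pics/w7b.png

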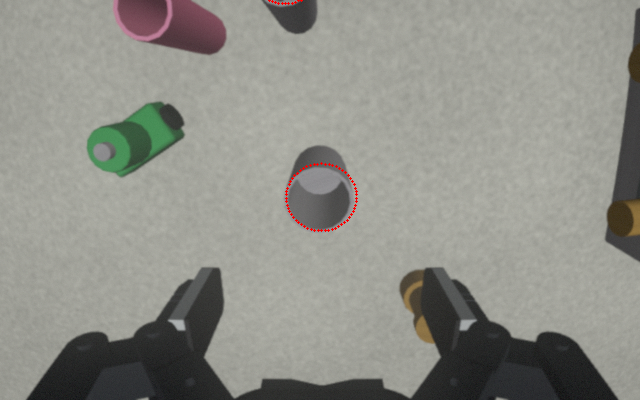

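```bash
python3 - <<'E'
from h import *
x,y=475.8,-260.9
move_l([x,y,63],speed=130)
grip(45,50); print(get_obs()["grip_width"],F(5)[0])
move_l([x,y,197],speed=130)
print("lift",F(15)[0])
move_l([x,y,300],speed=200)
goto([563.8,130,300],[180,0,0]); wait(0.15)
o=get_obs(); im=get_image("wrist"); cv2.imwrite("pics/w8.png",im[...,::-1]);v=im[...,::-1].copy()
print(o["t"],o["tcp_pos"],o["grip_width"],o["joint_pos"].round(0))
o["tcp_pos"]=np.array([563.8,130,300]);o["ee_rot"]=[180,0,0]
C=cam("wrist",o)
for r,z,c in((34,183,(0,0,255)),(43,134,(0,255,255))):
    for q in proj(cyl([563.8,130],z,0,r)[:60],C): cv2.circle(v,tuple(int(a) for a in q),1,c,-1)
cv2.imwrite("pics/w8b.png",v)
E
```

```text
50.373745401855714 [-2.81670253  0.12332755  5.33365099]
lift [-0.038834   -0.01632306 -4.09082482]
24.3583 [564.05087016 128.65856796 299.96977749] 50.49524521106791 [ 6.  4. 94. -0. 81.  6.]
```

View pics/w8b.png

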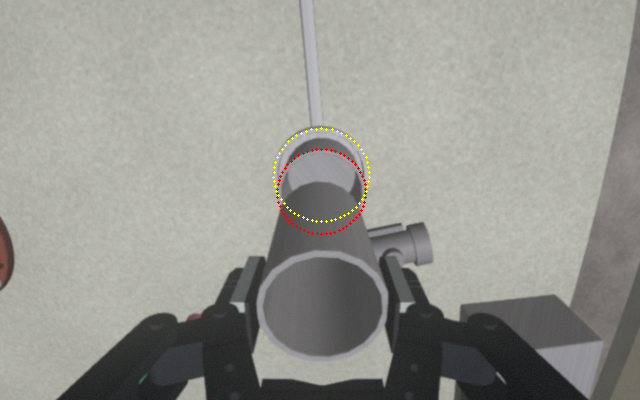

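View pics/w8.png

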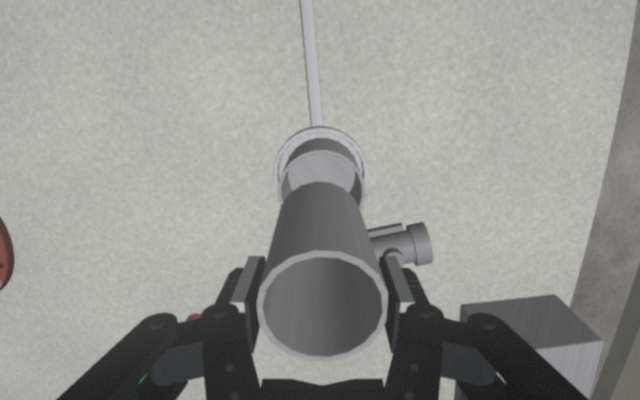

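```bash
python3 - <<'E'
from h import *
x,y=563.3,129.8
move_l([x,y,254],speed=130)
im=get_image("wrist"); cv2.imwrite("pics/w9.png",im[...,::-1])
im=get_image("side"); cv2.imwrite("pics/s9.png",im[...,::-1]);sc=get_image("scene")
cv2.imwrite("pics/c9.png",cv2.resize(np.hstack([sc[90:240,300:450],im[90:240,210:360]])[...,::-1],None,fx=2.6,fy=2.6,interpolation=cv2.INTER_CUBIC))
print(get_obs()["t"])
E
```

```text
25.0583
```

View pics/w9.png

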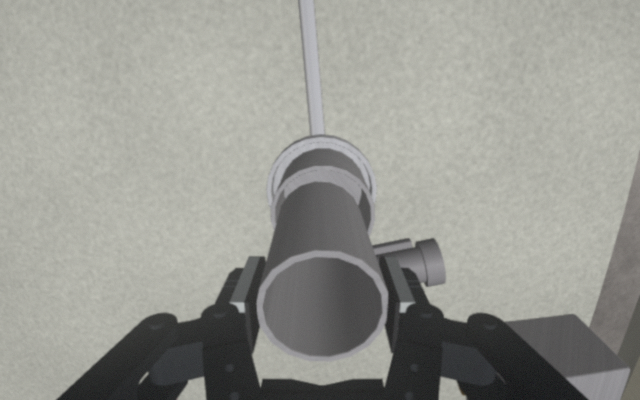

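View pics/c9.png

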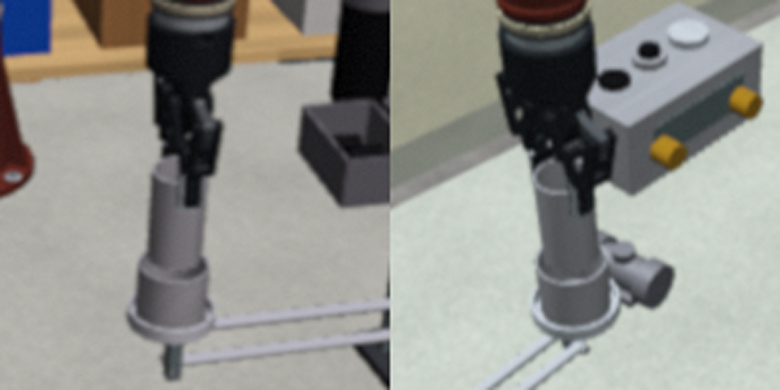

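```bash
python3 - <<'E'
from h import *
x,y=563.3,129.8
for z in (232,214,198):
    move_l([x,y,z],speed=50); f=F(4)[0]; print(z,f.round(2))
    if np.hypot(f[0],f[1])>3 or f[2]>-2.5: break
else:
    R=lower(x,y,194,168,4,n=5,stop=-0.9)
im=get_image("wrist"); cv2.imwrite("pics/w10.png",im[...,::-1])
E
```

```text
232 [ 0.36  0.31 -3.44]
214 [ 0.3  -0.08 -3.85]
198 [ 0.18  0.02 -4.17]
194 [ 0.45 -0.3  -4.18] 27.26
190 [-0.73 -0.14 -3.61] 27.69
186 [ 0.25 -0.18 -3.2 ] 28.12
182 [ 0.05 -0.17 -2.54] 28.56
178 [ 0.22 -0.66 -1.58] 28.99
174 [ 0.23 -0.9  -0.76] 29.43
```

View pics/w10.png

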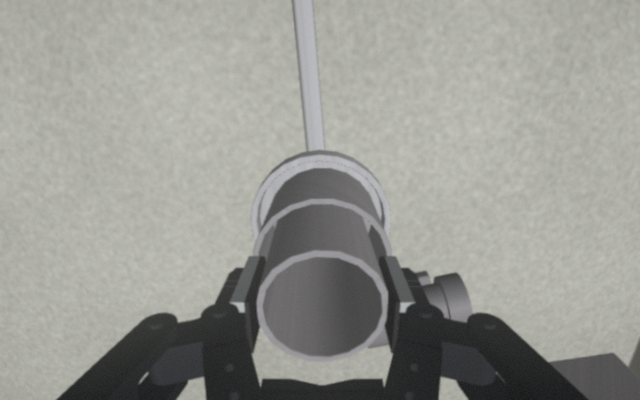

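```bash
python3 - <<'E'
from h import *
x,y=563.3,129.8
move_l([x,y,171],speed=20); print(F(10)[0])
move_l([x,y,169.8],speed=20); print(F(12)[0],get_obs()["t"])
E
```

```text
[ 0.49557682 -0.45205588 -0.37088253]
[ 0.62726424 -0.75511578  0.1776181 ] 30.3917
```

```bash
python3 - <<'E'
from h import *
x,y=563.3,129.8
move_l([x,y,170.2],speed=20); print(F(8)[0])
grip(54,20);print(get_obs()["grip_width"],F(5)[0])
grip(80); move_l([x,y,270],speed=130)
im=get_image("wrist"); cv2.imwrite("pics/w11.png",im[...,::-1]);v=im[...,::-1].copy()
C=cam("wrist",dict(tcp_pos=np.array([x,y,270]),ee_rot=[180,0,0]))
zf=170.2-63.5
for r,z,c in((26,zf+92,(0,0,255)),(34,zf+56,(0,255,255)),(43,zf-4+11,(0,255,0))):
    for q in proj(cyl([x,y],z,0,r)[:60],C): cv2.circle(v,tuple(int(a) for a in q),1,c,-1)
a=v[130:310,230:430]; b=im[130:310,230:430,::-1]
cv2.imwrite("pics/w11b.png",cv2.resize(np.hstack([a,b]),None,fx=2,fy=2,interpolation=cv2.INTER_CUBIC))
print(get_obs()["t"])
E
```

```text
[ 0.96330799 -0.58257456 -0.19379801]
53.82125999971957 [-0.03291272  0.15205126  0.06612614]
32.4167
```

View pics/w11b.png

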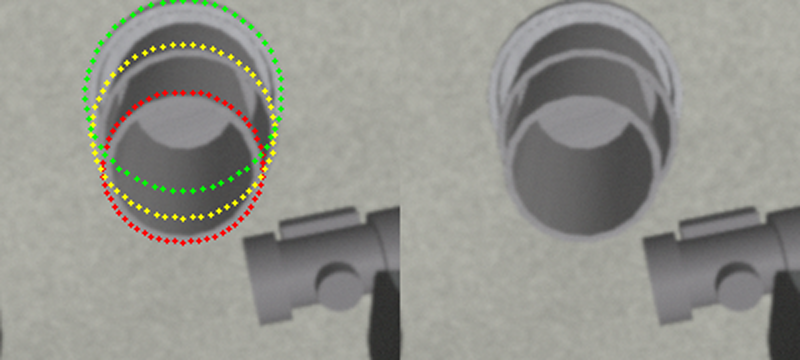

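Medium is nested and its rims line up with the overlay. Next is the grey small cup, with the jaws along y so they stay clear of the pink one.

```bash
python3 - <<'E'
from h import *
x,y=455.9,-118.5
goto([x,y,225],[180,0,-90]); grip(80); wait(0.1)
o=get_obs(); im=get_image("wrist");v=im[...,::-1].copy(); print(o["t"],o["tcp_pos"],o["joint_pos"].round(0))
C=cam("wrist",dict(tcp_pos=np.array([x,y,225]),ee_rot=[180,0,-90]))
for q in proj(cyl([x,y],122,0,18)[:60],C): cv2.circle(v,tuple(int(a) for a in q),1,(0,0,255),-1)
cv2.imwrite("pics/w12.png",v)
E
```

```text
33.8 [ 456.36136217 -117.96736343  225.16727366] [-23.  -7. 113.   0.  74.  67.]
```

View pics/w12.png

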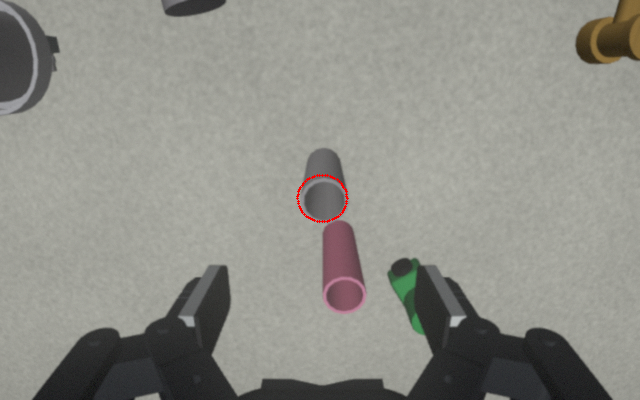

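```bash
python3 - <<'E'
from h import *
x,y=456,-118.8
move_l([x,y,94],speed=130)
grip(30,50); print(get_obs()["grip_width"],F(5)[0])
move_l([x,y,225],speed=130)
print("lift",F(15)[0])
move_l([x,y,335],speed=200)
goto([563.3,129.7,335],[180,0,-90]); wait(0.15)
X,Y=563.3,129.7
o=get_obs(); im=get_image("wrist"); cv2.imwrite("pics/w13.png",im[...,::-1]);v=im[...,::-1].copy()
print(o["t"],o["tcp_pos"],o["grip_width"],o["joint_pos"].round(0))
C=cam("wrist",dict(tcp_pos=np.array([X,Y,335]),ee_rot=[180,0,-90]))
zf=170.2-63.5
for r,z,c in((26,zf+92,(0,0,255)),(34,zf+56,(0,255,255)),(43,zf-4+11,(0,255,0))):
    for q in proj(cyl([X,Y],z,0,r)[:60],C): cv2.circle(v,tuple(int(a) for a in q),1,c,-1)
a=v[90:350,200:450]; b=im[90:350,200:450,::-1]
cv2.imwrite("pics/w13b.png",cv2.resize(np.hstack([a,b]),None,fx=1.6,fy=1.6,interpolation=cv2.INTER_CUBIC))
E
```

```text
35.283613290640915 [-0.88453484  0.01486577  4.71180681]
lift [ 0.04449346  0.07417705 -2.72123635]
38.875 [563.2241428  128.06787802 335.03578481] 35.15618335228186 [ 6.  3. 92. -0. 85. 96.]
```

View pics/w13b.png

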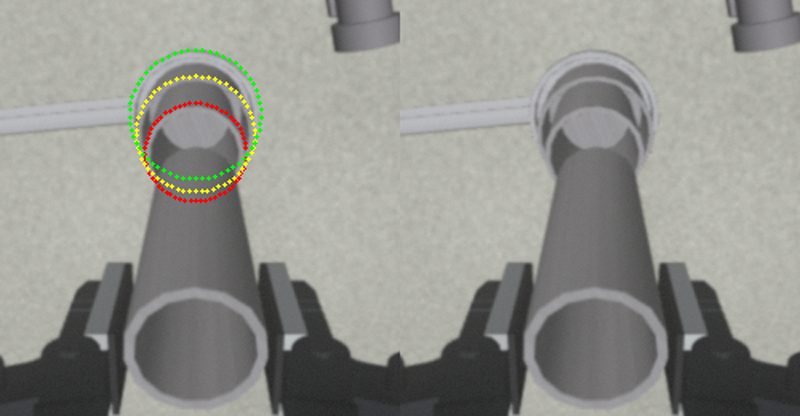

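```bash
python3 - <<'E'
from h import *
x,y=563.2,130
move_l([x,y,299],speed=130); wait(0.1)
im=get_image("wrist"); cv2.imwrite("pics/w14.png",im[...,::-1])
s=get_image("side");sc=get_image("scene")
A=cv2.resize(np.hstack([sc[90:240,300:450],s[90:240,210:360]]),(520,260),interpolation=cv2.INTER_CUBIC)
B=cv2.resize(im[120:280,230:420],None,fx=1.625,fy=1.625,interpolation=cv2.INTER_CUBIC)
cv2.imwrite("pics/c14.png",np.hstack([A,B[:260,:280]])[...,::-1])
print(get_obs()["t"])
E
```

```text
39.6
```

View pics/c14.png

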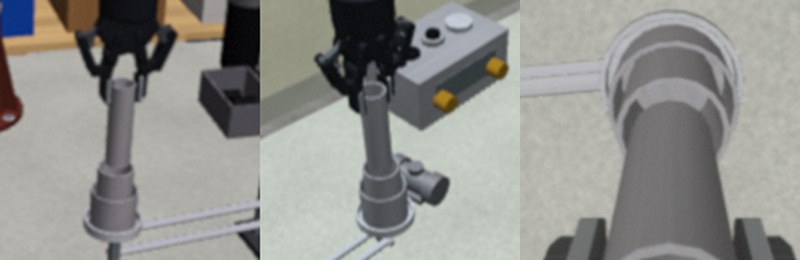

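View pics/w14.png

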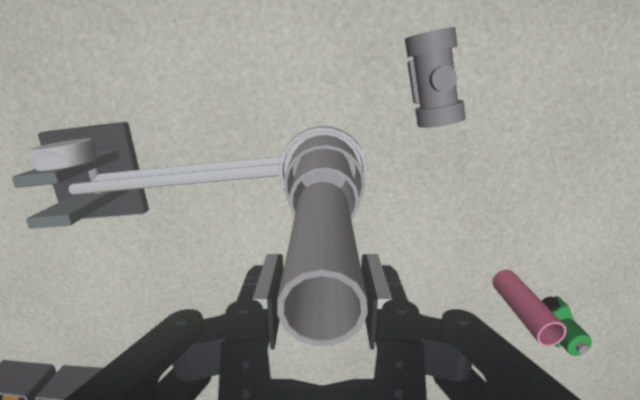

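```bash
python3 - <<'E'
from h import *
x,y=563.2,129.9
for z in (280,250,228,212):
    move_l([x,y,z],speed=60); f=F(5)[0]; print(z,f.round(2))
    if np.hypot(f[0],f[1])>2.5 or f[2]>-1.6: break
else:
    R=lower(x,y,208,190,4,n=6,stop=-0.7)
im=get_image("wrist"); cv2.imwrite("pics/w15.png",im[...,::-1]);print(get_obs()["t"])
E
```

```text
280 [ 0.3   0.11 -2.71]
250 [ 0.    0.29 -2.85]
228 [-0.07 -0.31 -2.69]
212 [-0.08 -0.29 -2.93]
208 [-0.26 -0.03 -2.83] 42.43
204 [ 0.05 -0.25 -2.23] 42.88
200 [-0.17 -0.09 -1.78] 43.33
196 [-0.25  0.58 -1.44] 43.78
192 [-0.37  0.52 -0.52] 44.23
44.2833
```

View pics/w15.png

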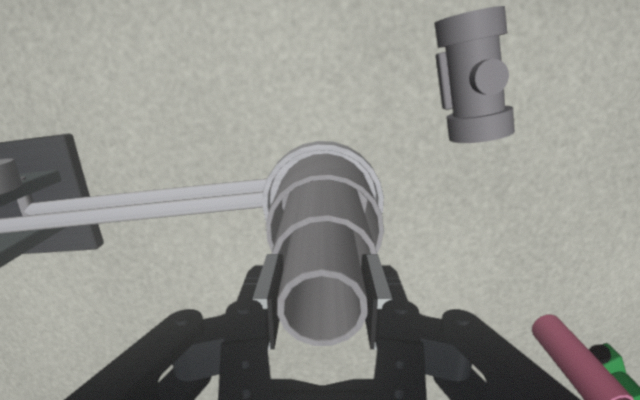

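Contact came at about TCP z = 207, which matches being fully down in the medium cup. I'll settle the last few millimetres.

```bash
python3 - <<'E'
from h import *
x,y=563.2,129.9
move_l([x,y,190],speed=20); print(F(15)[0],get_obs()["t"])
move_l([x,y,189],speed=20); print(F(15)[0],get_obs()["t"])
E
```

```text
[-0.15966915  1.28358239 -0.1897116 ] 44.7833
[-0.24681978  1.53817908  0.13517165] 45.2833
```

```bash
python3 - <<'E'
from h import *
x,y=563.2,130.4
move_l([x,y,189.4],speed=20); print(F(10)[0])
grip(38,20);print(get_obs()["grip_width"],F(5)[0])
grip(75); move_l([x,y,300],speed=130); wait(0.2)
im=get_image("wrist"); cv2.imwrite("pics/w16.png",im[...,::-1])
s=get_image("side");sc=get_image("scene")
cv2.imwrite("pics/c16.png",cv2.resize(np.hstack([sc[120:270,300:450],s[120:270,210:360]])[...,::-1],None,fx=2.6,fy=2.6,interpolation=cv2.INTER_CUBIC))
cv2.imwrite("pics/sc16.png",sc[...,::-1])
print(get_obs()["t"])
E
```

```text
[-0.05854726  0.90801815 -0.21602876]
37.90410107764078 [ 0.26042907 -0.24123178  0.27118616]
47.8
```

View pics/c16.png

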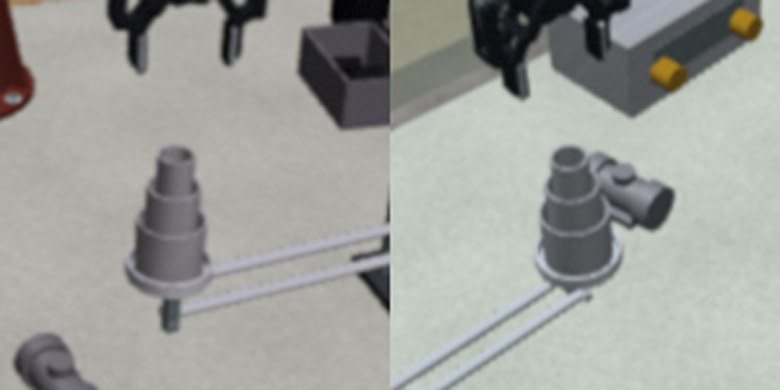

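View pics/w16.png

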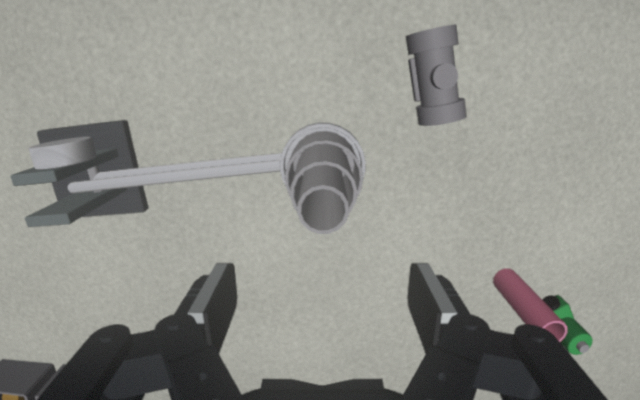

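View pics/sc16.png

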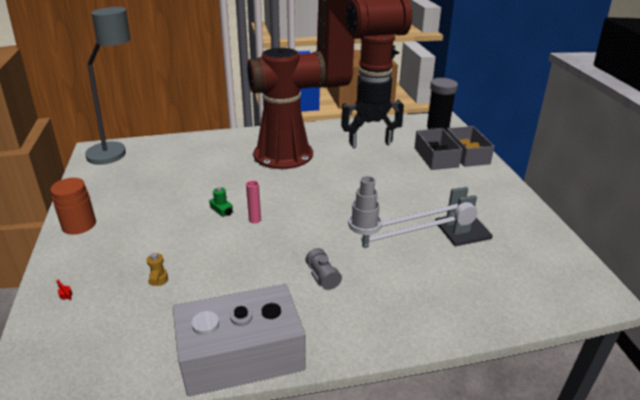

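All three cups are nested, upright and at rest. In the scene image the stack is at about (367,205), the gripper is clear of it, and the bystanders and the pink look-alike haven't moved.

```bash
python3 -c "
from station import *
wait(0.3); print(get_obs()['t'],sign_off())"
```

```text
the job is handed in; nothing more can be done
48.1 None
```

The three steel cups are nested on the balanced arm in the order you asked, and the job was handed in at 48.1 s of the 72 s allowed. For each one I lowered it in small steps until the wrist force read within about 0.3 N of zero, then let go.

| Cup | Weight measured on lifting | Wrist force just before release |
|---|---|---|
| Large (in the cradle) | 3.6 N | +0.3 N |
| Medium (in the large) | 4.1 N | −0.2 N |
| Small, the grey one (in the medium) | 2.7 N | −0.2 N |

- **Last pictures:** the stack looks centred and upright, with each cup down inside the next. The gripper is clear, and the pink look-alike and the other parts are where they started.
- **Seating:** the medium and small cups touched down within about 2 mm of the height expected for fully down. I saw no step in the force that would suggest a cup had caught on a rim.
- **Disagreements:** after the first two releases the wrist camera put the rims 2–4 mm lower than the arm's own position did. I put that down to the limits of calibration and edge reading. There was also a sideways force of up to 2 N as the cradle moved along its arc. I shifted sideways to ease it, but about 1.5 N was left when I released the large cup and 0.9 N for the small.
- **Not measured:** I had no direct reading of the balanced arm's speed. That it never jerked is inferred from the near-zero forces before release and the pictures taken after.

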